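Hold the cold-room canister lid at its vent position

TASK

Pick up the blue bayonet lid by its black bar and fit it on the metal canister: yellow ears over the white marks, lugs down through the slots until the lid lies flat on the rim, then turn it clockwise (seen from above) against the return spring until the ears stand at the green half-way marks, short of the red marks where it clicks locked. Finish while still gripping the lid and holding it steady at the green marks, so that the canister keeps venting; never turn it on to the lock, and leave everything else on the bench as it stands.

Things in the scene. Friction and masses are not known exactly. Their poses are not given: they have to be found in the camera images.
- lid: Loose blue bayonet lid, 0.25 to 0.45 kg, upright on the white board at the start. Origin: centre of its underside (bottom of the plug), z up, x along bar, lugs and ears. From below: grey plug, 84 mm diameter, 16 mm tall; blue disc, 120 mm diameter, from 16 to 22 mm; black grip bar from 22 to 56 mm. A half turn of the lid makes no difference.
- lid_bar (a point): In the black grip bar on the lid's axis, 46 mm above the lid's underside, 10 mm below the bar's top; axes as the lid's. The bar is 64 mm long (along the lid's x), 16 mm wide and 34 mm tall.
- lid_ear (a point): Tip of the yellow ear on the lid's +x side, 71 mm from the axis, 19 mm above the underside; its twin is on the -x side. Ears are 8 mm wide. Straight below each ear is a lug on the plug: 20 mm wide, out to 51 mm from the axis, the lowest 6 mm of the lid.
- canister: Metal canister fixed to the bench on a 170 mm square grey foot. Origin: centre of its underside. 148 mm diameter up to the shoulder (top of a black collar) at 135 mm; grey rim (opening 89 mm, outside 120 mm) topping out at 138 mm. Entry slots for the lugs, 26 mm wide, out to 53 mm from the axis, on its +x and -x sides at the white marks. Green marks 40 degrees, red marks 80 degrees clockwise of white.
- seat (a point): On the canister's axis, 122 mm above the bench, axes as the canister's: the lid's origin lies here when its disc lies flat on the rim. The lid goes down with its x axis along this x axis, either way round; play 2 mm sideways, 4 degrees in yaw. Once down it turns only clockwise seen from above (yaw decreasing), lugs under the rim with 2 mm vertical play.
- return_ring (a joint): Turn of the inner spring ring, rad, 0 at rest, end stop 1.31. The lugs meet it about 5 degrees after entry and push it round, so it reads about 0.6 with the lid at the green marks. It pushes back with 0.2 N m at first, 0.26 N m there; let go, the lid turns back.
- click_ball (a joint): Sprung steel ball, 12 mm, on the shoulder just before a red mark, standing 7 mm proud (a twin opposite); value: how far it is pressed down, m (0 at rest). An ear meets it at about 63 degrees of turn and it clicks up behind the ear at the red mark.
- board: white plastic board, 180 x 180 x 10 mm, fixed, on which the lid waits. Origin: centre of its underside
- dressing_bottle: amber bottle with red cap, 48 mm diameter, 100 mm tall, standing between the lid's board and the canister; leave alone. Origin: centre of its underside
- tub_a: white tub with green lid, 106 mm across, 110 mm tall; leave alone. Origin: centre of underside
- tub_b: white tub with white lid, 95 mm across, 90 mm tall; leave alone. Origin: centre of underside
- meal_boxes: stack of three black meal boxes, 126 x 176 x 102 mm; leave alone. Origin: centre of underside
- foil_tray: empty aluminium tray, 130 x 190 x 35 mm; leave alone. Origin: centre of underside
- spoon: serving spoon with black handle, 200 mm long, lying; leave alone. Origin: on its middle, at bench level
- tub_lid: plain green tub lid lying on the bench, 96 mm disc, 8 mm thick (not the lid for this job); leave alone

How it is judged:
By the outcome, as a careful person would: the job done as asked, in the order asked, and still so for the second after the job is handed in, while the arm keeps its last pose, push and grip.
It also fails if it takes over 45 s, if anything falls off the work surface, if the arm or the gripper's body presses on something with over 40 N, if the wrist force passes 120 N, or if a joint passes its speed limit or range.

ROBOT

A 6-joint arm with a two-finger parallel gripper is mounted at the origin on the work surface. World frame = base frame: x ahead of the robot, y to its left, z up, the work surface at z = 0. Lengths are in m, angles in degrees, forces in N, time in s.
With the tool pointing down it reaches from about 0.4 to 0.825 m from the base axis. Payload 7 kg.
Tool frame: the origin (TCP) lies on the centre line of the jaws, within the pads' length; the fingertips stand 25 mm ahead of it and the grasp point (between the pads) lies 6 mm ahead of it; x points along the fingers, z is the direction in which the jaws open and shut, and the axes are right-handed (so a half turn about x gives the same grasp; the last joint's range is limited). The gripper opens to 88 mm and grips with 3 to 60 N. Pads are 19 mm wide; open, the fingers measure 130 mm over their backs; the gripper's body (78 mm by 193 mm) begins 47 mm behind the grasp point.
Start: joints at [-49.555, 20.546, 0.682, 0, -70.136, -16.507], TCP at [0.274, -0.617, 0.252] pointing down, gripper open.
Joint ranges: [-176.03, 176.03], [-82.01, 121.73], [-58.28, 71.71], [-173.87, 95.51], [-174.79, -0.11], [-173.66, 173.66]. Speed limits (degrees/s): [136.94, 136.94, 172.46, 180, 180, 180].

INTERFACE

Orientations are given as [roll, pitch, yaw] about the fixed x, y, z axes, in that order (R = Rz(yaw) Ry(pitch) Rx(roll)).
In Python, from plant import ctrl gives the robot as it stands. The module is installed in compiled form; this text tells all that it offers.
- The arm moves only by the tool send_rows, never from a script. Its argument "deltas" is a list of rows, each an object of numbers: "dx", "dy", "dz": the shift along the tool's x, y, z in mm; "ax", "ay", "az": the turn, a rotation vector about the tool's x, y, z in units of 5 degrees (1.0 is 5 degrees); "fingers": the opening, from 0 (shut) to 1 (fully open). A call has 1 to 12 rows; each row shifts and turns the commanded pose from where the row before left it, along the tool's axes as they then stand; what a row does not reach is not made up. A row lasts 1/8 s, in which the tool goes at most 62.5 mm and 10.7 degrees, less where a joint would pass 70% of its speed; a pose out of reach is approached as far as the arm can. A call with a gripper value outside its range is refused whole. The fingers move at their own pace and stop on an object; the grip force is fixed at half the most. Time passes only in rows, so rows that do not move let the fingers close. It gives the time, the measured TCP pose, the force and the opening at its end, in the units of the state.
- ctrl.get_obs(): the state, without advancing time (a new reading comes with each control period).
- ctrl.snapshot(name): name is "side" or "top" or "wrist"; returns a dict with "image" (400x640x3 uint8, blue, green, red), "fx", "fy", "cx", "cy" (pixels), "R" (3x3) and "t" (3): a world point X has camera coordinates R X + t; the wrist camera has in their place "hand_eye" (4x4, takes a point from camera to tool coordinates, whose origin is the TCP and whose axes are the tool frame's). Camera axes: x right, y down, z forward; pixel columns grow to the right and rows downward; lengths in m; the calibration is good to about 2 mm. A picture is of the moment at which its call begins: read the wrist's pose just before it. There is no depth.
- ctrl.close_job(): hands the job in, once; it reports no verdict.
The state is a dict: "clock": time; "joint_pos": joint angles; "qvel": joint speeds; "tau": joint torques, N m; "tool_pos": TCP position; "orientation": TCP orientation; "force": force on the tool from outside, world axes, zero at the start; "moment": the same for the moment, N m; "opening": finger opening in m.
Only numpy, scipy, OpenCV 4.12 (cv2) and the standard library are available. Lean on these libraries where they do the work, as an engineer would, in place of code of your own. Each camera call takes 0.05 s, during which the arm holds its last target.

## Working session

There is one attempt and no reset: what is moved stays moved. The work goes in short steps, Python scripts to look and compute and a tool call to move; the robot and the scene stay as the last step left them, time stands still between calls to the robot, and variables do not carry over. Pictures are saved under pics/ and viewed, and the job is handed in when it is done.

Besides the shell and the picture viewer there is one more tool, called after ">>>" in YAML: its name, and indented under it one key for each argument. send_rows: Moves the arm, as the interface text tells. Its arguments: {"type":"object","properties":{"deltas":{"type":"array","items":{"type":"object","properties":{"dx":{"type":"number"},"dy":{"type":"number"},"dz":{"type":"number"},"ax":{"type":"number"},"ay":{"type":"number"},"az":{"type":"number"},"fingers":{"type":"number"}}}}},"required":["deltas"]}

```bash
mkdir -p pics; python3 - <<'E'
from plant import ctrl
import cv2,numpy as np
o=ctrl.get_obs();print(o)
for n in("side","top","wrist"):
    s=ctrl.snapshot(n);cv2.imwrite(f"pics/{n}0.png",s["image"])
    print(n,{k:np.round(v,4).tolist() for k,v in s.items() if k!="image"})
E
```

```text
{'clock': 0.0, 'joint_pos': array([-4.95548596e+01,  2.05924440e+01,  6.31951165e-01, -2.04295929e-02,
       -7.01351852e+01, -1.65090243e+01]), 'qvel': array([-0.01661047, -0.03718924, -0.06645499, -0.02733069, -0.06249946,
       -0.15753795]), 'tau': array([-1.54287100e-03, -5.82713413e+01,  2.93057227e+01,  6.99752927e+00,
        6.93239534e-03, -1.30689054e-04]), 'tool_pos': array([ 0.2736725 , -0.61652806,  0.25059644]), 'orientation': array([  5.16079268,  89.90241293, 119.08995072]), 'force': array([-0.00551049, -0.43583622, -0.18169514]), 'moment': array([-0.02268657, -0.00025843, -0.01216037]), 'opening': 0.08748276709078129}
side {'fx': 500.412, 'fy': 500.412, 'cx': 320.0387, 'cy': 196.909, 'R': [[-0.995, -0.0976, 0.0215], [-0.0844, 0.7055, -0.7037], [0.0535, -0.702, -0.7102]], 't': [0.5482, 0.0984, 1.6499]}
top {'fx': 407.9708, 'fy': 407.9708, 'cx': 311.9315, 'cy': 202.3091, 'R': [[0.0201, -0.9998, -0.0018], [-0.9976, -0.0199, -0.0665], [0.0664, 0.0031, -0.9978]], 't': [0.0127, 0.5751, 1.498]}
wrist {'fx': 320.3513, 'fy': 320.3513, 'cx': 325.5511, 'cy': 200.5378, 'hand_eye': [[-0.0002, -0.2837, 0.9589, -0.134], [0.0006, -0.9589, -0.2837, 0.0766], [1.0, 0.0005, 0.0004, 0.0003], [0.0, 0.0, 0.0, 1.0]]}
```

View pics/side0.png

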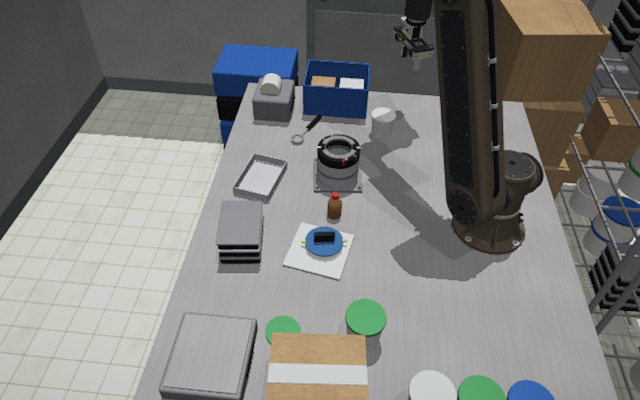

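View pics/top0.png

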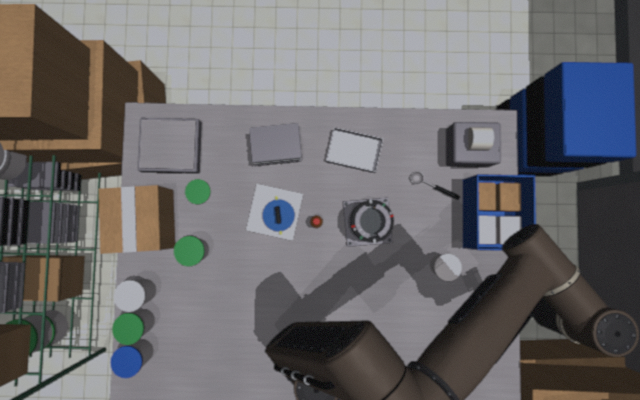

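View pics/wrist0.png

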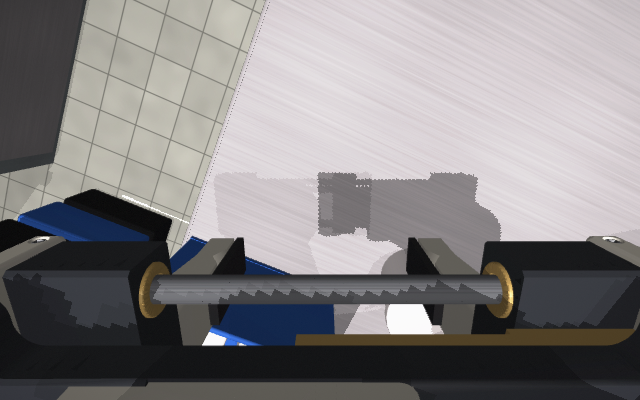

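The overview shows the lid at top pixel (279,215), the bottle at (316,221), and the canister at (371,221). The side view has the lid at (325,240) and the canister at (338,155). Next I'll zoom in and measure.

```bash
cat > h.py <<'E'
import numpy as np,cv2
from scipy.spatial.transform import Rotation as Ro
def cam(s,o=None):
    K=np.array([[s["fx"],0,s["cx"]],[0,s["fy"],s["cy"]],[0,0,1]])
    if "R" in s:
        R=np.array(s["R"]);t=np.array(s["t"]);return K,R.T,-R.T@t
    H=np.array(s["hand_eye"]);T=Ro.from_euler("xyz",o["orientation"],degrees=True).as_matrix()
    return K,T@H[:3,:3],T@H[:3,3]+o["tool_pos"]
def ray(c,uv):
    K,R,p=c;uv=np.atleast_2d(uv).astype(float)
    return p,(np.c_[uv,np.ones(len(uv))]@np.linalg.inv(K).T)@R.T
def plane(c,uv,z):
    p,d=ray(c,uv);return p+d*((z-p[2])/d[:,2])[:,None]
def proj(c,X):
    K,R,p=c;q=(np.atleast_2d(X)-p)@R@K.T;return q[:,:2]/q[:,2:]
def blobs(im,lo,hi,amin=3):
    m=cv2.inRange(cv2.cvtColor(im,cv2.COLOR_BGR2HSV),lo,hi)
    n,l,st,ce=cv2.connectedComponentsWithStats(m)
    return [(ce[i],st[i,4],l==i) for i in range(1,n) if st[i,4]>=amin]
YEL=((20,110,90),(35,255,255));BLUE=((100,120,60),(125,255,255));GRN=((45,90,60),(85,255,255));RED=((0,130,90),(8,255,255))
E
python3 - <<'E'
from plant import ctrl
from h import *
for n,w,w2 in(("side",(200,110,400,290),0),("top",(230,160,430,270),0)):
    s=ctrl.snapshot(n);im=s["image"];c=cam(s);x0,y0,x1,y1=w
    sub=im.copy();mask=np.zeros(im.shape[:2],bool);mask[y0:y1,x0:x1]=1;sub[~mask]=0
    for nm,k,z in(("yel",YEL,.029),("blue",BLUE,.032),("grn",GRN,.135),("red",RED,.135)):
        for ce,a,m in blobs(sub,*k,2): print(n,nm,ce.round(1),a,plane(c,ce,z).round(4))
    cv2.imwrite(f"pics/{n}z.png",cv2.resize(im[y0:y1,x0:x1],None,fx=3 if n=="side" else 4,fy=3 if n=="side" else 4,interpolation=cv2.INTER_CUBIC))
E
```

```text
side yel [303.  241.5] 6 [[0.5894 0.156  0.029 ]]
side yel [344.2 240.4] 5 [[0.4626 0.1368 0.029 ]]
side blue [338.  112.9] 409 [[ 0.5301 -0.5256  0.032 ]]
side blue [225.6 128.9] 190 [[ 0.9549 -0.3661  0.032 ]]
side blue [323.7 242.4] 676 [[0.525  0.1548 0.032 ]]
side grn [322.5 139. ] 2 [[ 0.5671 -0.2224  0.135 ]]
side grn [354.4 155.3] 7 [[ 0.4523 -0.149   0.135 ]]
side red [342.9 160.1] 8 [[ 0.4893 -0.1196  0.135 ]]
side red [334.8 194.3] 40 [[0.5036 0.0442 0.135 ]]
top blue [278.1 215. ] 676 [[0.5246 0.1475 0.032 ]]
top grn [383.5 204.5] 2 [[ 0.5644 -0.2219  0.135 ]]
top grn [360.7 237.3] 3 [[ 0.4506 -0.1449  0.135 ]]
top red [391.5 215.5] 4 [[ 0.5272 -0.2496  0.135 ]]
top red [316.1 221. ] 46 [[0.5032 0.0083 0.135 ]]
top red [352.6 225.8] 8 [[ 0.4895 -0.117   0.135 ]]
```

View pics/sidez.png

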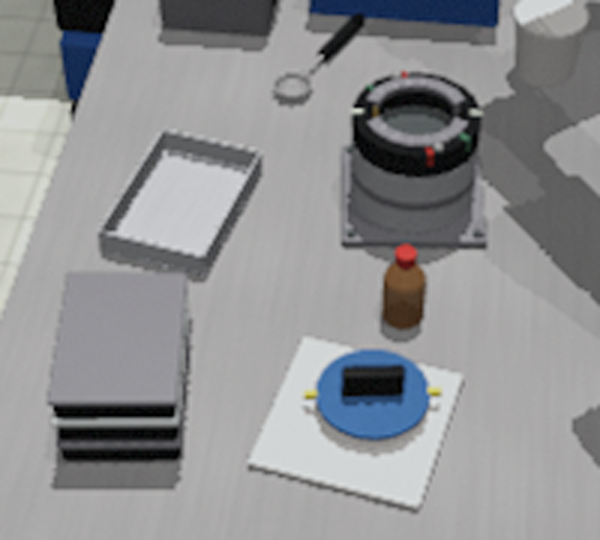

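View pics/topz.png

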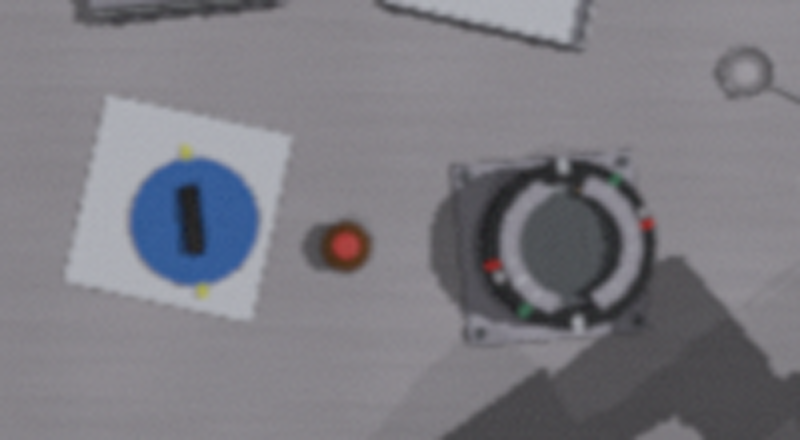

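```bash
cat >> h.py <<'E'
def tool(o): return Ro.from_euler("xyz",o["orientation"],degrees=True).as_matrix()
def Rdown(zyaw):
    a=np.radians(zyaw);x=np.array([0,0,-1.]);z=np.array([np.cos(a),np.sin(a),0]);return np.c_[x,np.cross(z,x),z]
def delta(o,p,zyaw):
    T=tool(o);d=T.T@(np.array(p)-o["tool_pos"])*1000;r=Ro.from_matrix(T.T@Rdown(zyaw)).as_rotvec(degrees=True)
    return d.round(1),r.round(2),(r/5).round(3)
E
python3 - <<'E'
from plant import ctrl
from h import *
o=ctrl.get_obs();T=tool(o);print(T.round(3), "zyaw",np.degrees(np.arctan2(T[1,2],T[0,2])))
for y in(98.6,-81.4):print(y,delta(o,[.526,.147,.25],y))
E
```

```text
[[-0.    -0.914 -0.406]
 [ 0.001 -0.406  0.914]
 [-1.     0.     0.001]] zyaw 113.9338625040978
98.6 (array([   1.5, -540.4,  595.7]), array([ 1.533e+01,  5.000e-02, -1.000e-02]), array([ 3.067e+00,  9.000e-03, -2.000e-03]))
-81.4 (array([   1.5, -540.4,  595.7]), array([-1.6467e+02,  2.0000e-02,  7.0000e-02]), array([-3.2933e+01,  4.0000e-03,  1.3000e-02]))
```

>>> send_rows:
  deltas:
    - {"dy": -38.6,"dz": 42.5,"fingers": 1}
    - {"dy": -38.6,"dz": 42.5,"fingers": 1}
    - {"dy": -38.6,"dz": 42.5,"fingers": 1}
    - {"dy": -38.6,"dz": 42.5,"fingers": 1}
    - {"dy": -38.6,"dz": 42.5,"fingers": 1}
    - {"dy": -38.6,"dz": 42.5,"fingers": 1}
    - {"dy": -38.6,"dz": 42.5,"fingers": 1}
    - {"dy": -38.6,"dz": 42.5,"fingers": 1}
    - {"dy": -38.6,"dz": 42.5,"fingers": 1}
    - {"dy": -38.6,"dz": 42.5,"fingers": 1}
    - {"dy": -38.6,"dz": 42.5,"fingers": 1}
    - {"dy": -38.6,"dz": 42.5,"fingers": 1}

```text
validation failed for argument at $.de...
```

>>> send_rows:
  deltas:
    - {"dy": -38.6,"dz": 42.5,"fingers": 1}
    - {"dy": -38.6,"dz": 42.5,"fingers": 1}
    - {"ax": 1.53,"fingers": 1}
    - {"ax": 1.53,"fingers": 1}
    - {"fingers": 1}
    - {"fingers": 1}

```text
validation failed for argument at $.de...
```

```bash
python3 - <<'E'
from plant import ctrl
from h import *
o=ctrl.get_obs();s=ctrl.snapshot("wrist");im=s["image"];c=cam(s,o);cv2.imwrite("pics/w1.png",im)
print(o["clock"],o["tool_pos"],delta(o,o["tool_pos"],98.6),o["joint_pos"].round(1),o["qvel"].round(2))
for nm,k,z in(("yel",YEL,.029),("blue",BLUE,.032)):
    for ce,a,m in blobs(im,*k,20): print(nm,ce.round(1),a,plane(c,ce,z).round(4))
E
```

```text
0.25 [ 0.27375811 -0.61675178  0.25110781] (array([0., 0., 0.]), array([ 1.533e+01,  5.000e-02, -1.000e-02]), array([ 3.067e+00,  9.000e-03, -2.000e-03])) [-49.6  20.6   0.7  -0.  -70.1 -16.5] [ 0.08 -0.15  0.17  0.11  0.03 -0.17]
yel [509.5 289.6] 30 [[ 0.3126 -0.3444  0.029 ]]
blue [ 78.  224.4] 2793 [[ 0.4436 -0.8586  0.032 ]]
blue [186.4 252.6] 564 [[ 0.427  -0.7318  0.032 ]]
blue [260.1 267.8] 384 [[ 0.4101 -0.6433  0.032 ]]
blue [273.5 322.8] 4194 [[ 0.4772 -0.5994  0.032 ]]
```

View pics/w1.png

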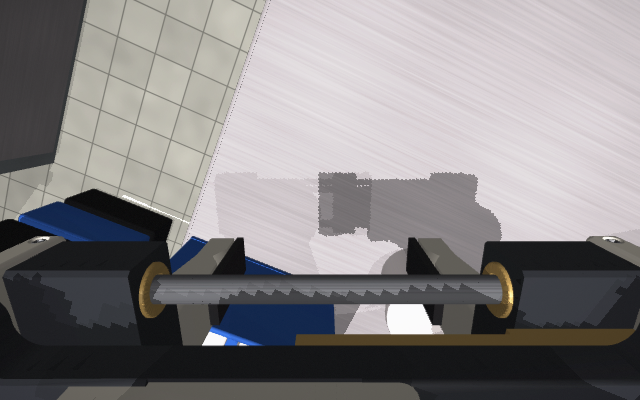

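The call was refused, so nothing moved. I'll try a row with every field filled in.

>>> send_rows:
  deltas:
    - {"dx": 0,"dy": -38.6,"dz": 42.5,"ax": 0,"ay": 0,"az": 0,"fingers": 1}

```text
clock: 0.42
tool_pos: [0.2913, -0.5637, 0.25]
orientation: [36.5, 89.9, 150.2]
force: [1.4, 0.2, 0.4]
opening: 0.0875
```

>>> send_rows:
  deltas:
    - {"dx": 0,"dy": -38.6,"dz": 42.5,"ax": 0,"ay": 0,"az": 0,"fingers": 1}
    - {"dx": 0,"dy": -38.6,"dz": 42.5,"ax": 0,"ay": 0,"az": 0,"fingers": 1}
    - {"dx": 0,"dy": -38.6,"dz": 42.5,"ax": 0,"ay": 0,"az": 0,"fingers": 1}
    - {"dx": 0,"dy": -38.6,"dz": 42.5,"ax": 0,"ay": 0,"az": 0,"fingers": 1}
    - {"dx": 0,"dy": -38.6,"dz": 42.5,"ax": 0,"ay": 0,"az": 0,"fingers": 1}
    - {"dx": 0,"dy": -38.6,"dz": 42.5,"ax": 0,"ay": 0,"az": 0,"fingers": 1}
    - {"dx": 0,"dy": -38.6,"dz": 42.5,"ax": 0,"ay": 0,"az": 0,"fingers": 1}
    - {"dx": 0,"dy": -38.6,"dz": 42.5,"ax": 0,"ay": 0,"az": 0,"fingers": 1}
    - {"dx": 0,"dy": -38.6,"dz": 42.5,"ax": 0,"ay": 0,"az": 0,"fingers": 1}
    - {"dx": 0,"dy": -38.6,"dz": 42.5,"ax": 0,"ay": 0,"az": 0,"fingers": 1}
    - {"dx": 0,"dy": -38.6,"dz": 42.5,"ax": 0,"ay": 0,"az": 0,"fingers": 1}
    - {"dx": 0,"dy": -38.6,"dz": 42.5,"ax": 0,"ay": 0,"az": 0,"fingers": 1}

```text
clock: 1.92
tool_pos: [0.5086, 0.0937, 0.2519]
orientation: [-89.2, 90.0, 24.7]
force: [0.9, -1.5, -0.9]
opening: 0.0874
```

>>> send_rows:
  deltas:
    - {"dx": 0,"dy": -38.6,"dz": 42.5,"ax": 0,"ay": 0,"az": 0,"fingers": 1}
    - {"dx": 0,"dy": 0,"dz": 0,"ax": 1.53,"ay": 0,"az": 0,"fingers": 1}
    - {"dx": 0,"dy": 0,"dz": 0,"ax": 1.53,"ay": 0,"az": 0,"fingers": 1}
    - {"dx": 0,"dy": 0,"dz": 0,"ax": 0,"ay": 0,"az": 0,"fingers": 1}
    - {"dx": 0,"dy": 0,"dz": 0,"ax": 0,"ay": 0,"az": 0,"fingers": 1}

```text
clock: 2.55
tool_pos: [0.5263, 0.146, 0.2517]
orientation: [-66.0, 90.0, 32.8]
force: [-0.0, 0.5, 0.1]
opening: 0.0876
```

```bash
python3 - <<'E'
from plant import ctrl
from h import *
o=ctrl.get_obs();s=ctrl.snapshot("wrist");im=s["image"];c=cam(s,o);cv2.imwrite("pics/w2.png",im)
print(o["clock"],o["tool_pos"],delta(o,o["tool_pos"],98.6),o["joint_pos"].round(1),o["qvel"].round(2))
for nm,k,z in(("yel",YEL,.029),("blue",BLUE,.032)):
    for ce,a,m in blobs(im,*k,20): print(nm,ce.round(1),a,plane(c,ce,z).round(4))
E
```

```text
2.55 [0.52634777 0.14603244 0.25168921] (array([0., 0., 0.]), array([0.19, 0.01, 0.01]), array([0.039, 0.001, 0.003])) [  36.1    8.4  -15.7    0.   -65.9 -117.3] [-0.14 -0.06  0.09 -0.03  0.07 -0.48]
yel [327.5 119.4] 71 [[0.4642 0.139  0.029 ]]
yel [326.5 231.7] 58 [[0.593 0.158 0.029]]
blue [326.7 175.1] 7538 [[0.5242 0.1475 0.032 ]]
```

View pics/w2.png

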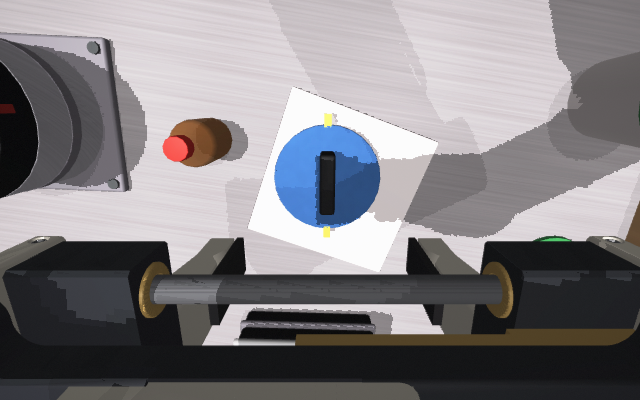

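The wrist view shows the ears at (327,119) and (326,232), 130 mm apart centre to centre, which fits the stated sizes. The lid centre is near (0.5285, 0.1485) with a yaw of 8.4°. Now I'll descend and grip.

>>> send_rows:
  deltas:
    - {"dx": 40,"dy": -2.5,"dz": 2.1,"ax": 0.08,"ay": 0,"az": 0,"fingers": 1}
    - {"dx": 45,"dy": 0,"dz": 0,"ax": 0,"ay": 0,"az": 0,"fingers": 1}
    - {"dx": 45,"dy": 0,"dz": 0,"ax": 0,"ay": 0,"az": 0,"fingers": 1}
    - {"dx": 35,"dy": 0,"dz": 0,"ax": 0,"ay": 0,"az": 0,"fingers": 1}
    - {"dx": 15,"dy": 0,"dz": 0,"ax": 0,"ay": 0,"az": 0,"fingers": 1}
    - {"dx": 9,"dy": 0,"dz": 0,"ax": 0,"ay": 0,"az": 0,"fingers": 1}
    - {"dx": 0,"dy": 0,"dz": 0,"ax": 0,"ay": 0,"az": 0,"fingers": 1}
    - {"dx": 0,"dy": 0,"dz": 0,"ax": 0,"ay": 0,"az": 0,"fingers": 1}

```text
clock: 3.6
tool_pos: [0.5292, 0.149, 0.0637]
orientation: [-66.9, 89.9, 31.3]
force: [0.6, 0.1, 0.5]
opening: 0.0878
```

```bash
python3 - <<'E'
from plant import ctrl
from h import *
o=ctrl.get_obs();s=ctrl.snapshot("wrist");im=s["image"];cv2.imwrite("pics/w3.png",im)
print(o["clock"],o["tool_pos"],delta(o,[.5285,.1485,.062],98.4),o["force"])
E
```

```text
3.6 [0.52921995 0.14904012 0.06372463] (array([ 1.7,  0.8, -0.4]), array([-0.14,  0.05,  0.11]), array([-0.029,  0.009,  0.021])) [0.55522805 0.06040307 0.45238142]
```

View pics/w3.png

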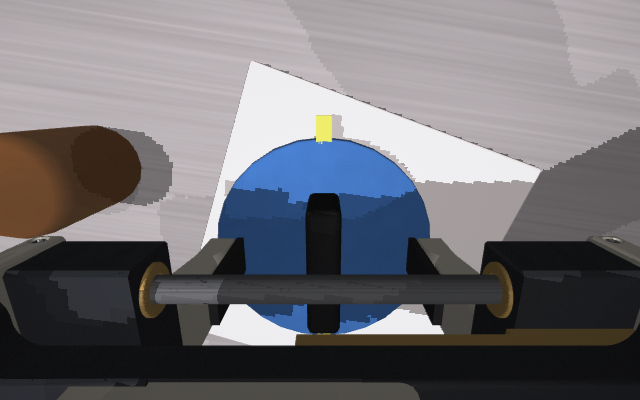

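The bar is centred between the jaws. I'll close the gripper and lift a little.

>>> send_rows:
  deltas:
    - {"dx": 1.5,"dy": 0.5,"dz": 0,"ax": 0,"ay": 0,"az": 0,"fingers": 0.6}
    - {"dx": 0,"dy": 0,"dz": 0,"ax": 0,"ay": 0,"az": 0,"fingers": 0}
    - {"dx": 0,"dy": 0,"dz": 0,"ax": 0,"ay": 0,"az": 0,"fingers": 0}
    - {"dx": 0,"dy": 0,"dz": 0,"ax": 0,"ay": 0,"az": 0,"fingers": 0}
    - {"dx": 0,"dy": 0,"dz": 0,"ax": 0,"ay": 0,"az": 0,"fingers": 0}
    - {"dx": 0,"dy": 0,"dz": 0,"ax": 0,"ay": 0,"az": 0,"fingers": 0}
    - {"dx": 0,"dy": 0,"dz": 0,"ax": 0,"ay": 0,"az": 0,"fingers": 0}
    - {"dx": 0,"dy": 0,"dz": 0,"ax": 0,"ay": 0,"az": 0,"fingers": 0}

```text
clock: 4.65
tool_pos: [0.528, 0.1484, 0.0611]
orientation: [138.1, 90.0, -123.7]
force: [0.2, -0.4, -1.0]
opening: 0.0158
```

```bash
python3 - <<'E'
from plant import ctrl
from h import *
o=ctrl.get_obs()
print(o["clock"],o["tool_pos"],delta(o,[.5285,.1485,.062],98.4),o["force"],o["opening"])
E
```

```text
4.65 [0.52799135 0.14844387 0.0610553 ] (array([-0.9, -0.5, -0. ]), array([-0.16, -0.01, -0.01]), array([-0.033, -0.002, -0.001])) [ 0.21500987 -0.37089724 -1.04743175] 0.015832040417979264
```

>>> send_rows:
  deltas:
    - {"dx": -10,"dy": 0,"dz": 0,"ax": 0,"ay": 0,"az": 0,"fingers": 0}
    - {"dx": -30,"dy": 0,"dz": 0,"ax": 0,"ay": 0,"az": 0,"fingers": 0}
    - {"dx": -45,"dy": 0,"dz": 0,"ax": 0,"ay": 0,"az": 0,"fingers": 0}
    - {"dx": -45,"dy": 0,"dz": 0,"ax": 0,"ay": 0,"az": 0,"fingers": 0}
    - {"dx": -45,"dy": 0,"dz": 0,"ax": 0,"ay": 0,"az": 0,"fingers": 0}
    - {"dx": -45,"dy": 6,"dz": -29,"ax": 0,"ay": 0,"az": 0,"fingers": 0}
    - {"dx": -45,"dy": 6,"dz": -29,"ax": 0,"ay": 0,"az": 0,"fingers": 0}
    - {"dx": -30,"dy": 6,"dz": -29,"ax": 0,"ay": 0,"az": 0,"fingers": 0}
    - {"dx": 0,"dy": 0,"dz": 0,"ax": 0,"ay": 0,"az": 0,"fingers": 0}
    - {"dx": 0,"dy": 0,"dz": 0,"ax": 0,"ay": 0,"az": 0,"fingers": 0}

```text
clock: 5.9
tool_pos: [0.5219, 0.0599, 0.3554]
orientation: [59.7, 89.9, 157.9]
force: [0.3, 0.4, -4.6]
opening: 0.0159
```

```bash
python3 - <<'E'
from plant import ctrl
from h import *
o=ctrl.get_obs();s=ctrl.snapshot("wrist");im=s["image"];c=cam(s,o);cv2.imwrite("pics/w4.png",im)
T=tool(o);zl=o["tool_pos"][2]-.052+.019
print(o["clock"],o["tool_pos"],delta(o,o["tool_pos"],98.4),o["force"],o["opening"])
for nm,k,z in(("yel",YEL,zl),("grn",GRN,.135),("red",RED,.135)):
    for ce,a,m in blobs(im,*k,8):
        P=plane(c,ce,z); print(nm,ce.round(1),a,P.round(4),"tool",((P-o["tool_pos"])@T*1000).round(1))
for n in("side","top"):
    s=ctrl.snapshot(n);im=s["image"];c=cam(s);cv2.imwrite(f"pics/{n}4.png",im)
    for ce,a,m in blobs(im,*YEL,3):
        P=plane(c,ce,zl)
        if np.linalg.norm(P[0,:2]-o["tool_pos"][:2])<.12: print(n,ce,a,P.round(4))
E
```

```text
5.9 [0.52192967 0.0598591  0.35541509] (array([0., 0., 0.]), array([-0.2 ,  0.04, -0.07]), array([-0.04 ,  0.008, -0.013])) [ 0.3030816   0.40303195 -4.61993343] 0.01594511283239817
yel [326.4 131.9] 354 [[0.4586 0.0516 0.3224]] tool [[33.1 63.8  0.8]]
yel [367.1 334. ] 8 [[0.5765 0.0942 0.3224]] tool [[ 32.9 -59.   26.2]]
yel [264.2 338.4] 10 [[0.5888 0.0314 0.3224]] tool [[ 32.9 -62.2 -37.7]]
yel [340.6 340.5] 8 [[0.5836 0.0787 0.3224]] tool [[ 32.9 -63.8   9.9]]
yel [317.2 342. ] 9 [[0.5868 0.0644 0.3224]] tool [[ 32.9 -64.9  -4.7]]
grn [139.5  86.2] 93 [[ 0.4541 -0.1455  0.135 ]] tool [[ 220.4   96.1 -193.7]]
grn [633.  120.4] 725 [[0.4133 0.3788 0.135 ]] tool [[220.7  61.8 331. ]]
grn [ 73.1 182. ] 60 [[ 0.5687 -0.2219  0.135 ]] tool [[ 220.2   -6.4 -285.8]]
grn [555.9 245.7] 2506 [[0.566  0.3471 0.135 ]] tool [[220.5 -84.8 277.9]]
red [165.8 127.2] 95 [[ 0.4924 -0.1182  0.135 ]] tool [[ 220.4   54.4 -172.2]]
red [ 44.2 145. ] 69 [[ 0.5307 -0.25    0.135 ]] tool [[ 220.2   35.3 -308.1]]
red [283.2 145.9] 73 [[0.4942 0.0094 0.135 ]] tool [[220.4  34.4 -46.2]]
side [355.         149.14285714] 14 [[0.4543 0.0453 0.3224]]
side [308.28571429 150.42857143] 7 [[0.5846 0.0672 0.3224]]
top [301.6 235.8] 5 [[0.4547 0.0518 0.3224]]
```

View pics/w4.png

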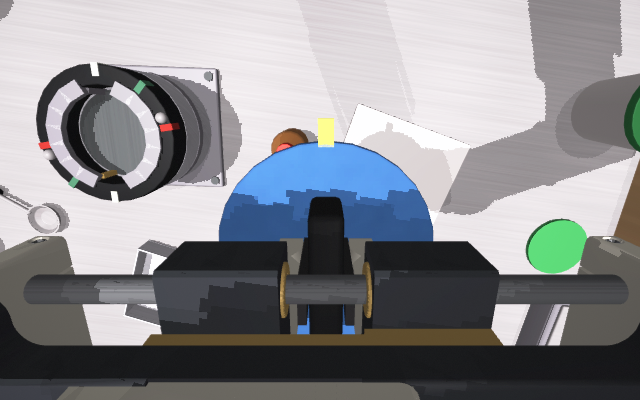

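View pics/side4.png

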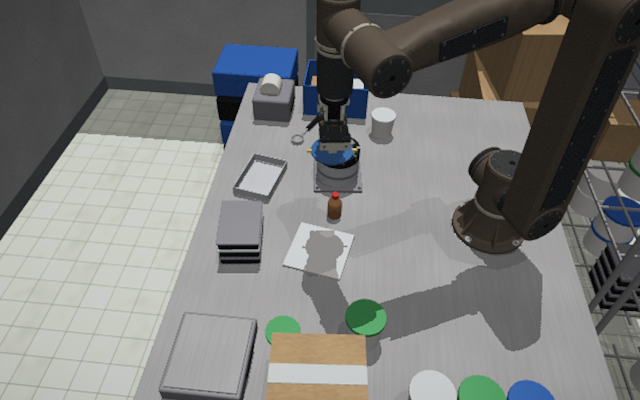

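View pics/top4.png

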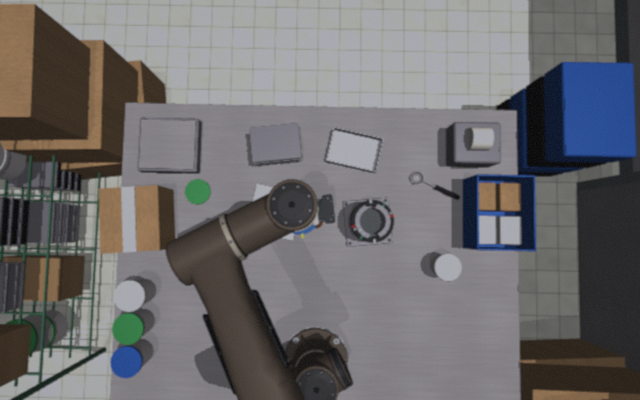

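The canister shows at upper left in the wrist view, with its marks clear. The greens and reds agree on a centre of (0.5115, -0.184) and a yaw of 6.2°. The lid is held straight. I'll work out the move to above the canister.

```bash
python3 - <<'E'
from plant import ctrl
from h import *
o=ctrl.get_obs()
print(o["clock"],o["tool_pos"],delta(o,[.5105,-.184,.235],96.2))
E
```

```text
6.05 [0.52216592 0.06031162 0.35480127] (array([ 120. ,   46.4, -240. ]), array([ 2.07, -0.02, -0.13]), array([ 0.415, -0.004, -0.026]))
```

>>> send_rows:
  deltas:
    - {"dx": 0,"dy": 7,"dz": -36,"ax": 0,"ay": 0,"az": 0,"fingers": 0}
    - {"dx": 0,"dy": 8,"dz": -42,"ax": 0,"ay": 0,"az": 0,"fingers": 0}
    - {"dx": 0,"dy": 8,"dz": -42,"ax": 0,"ay": 0,"az": 0,"fingers": 0}
    - {"dx": 0,"dy": 8,"dz": -42,"ax": 0,"ay": 0,"az": 0,"fingers": 0}
    - {"dx": 20,"dy": 8,"dz": -42,"ax": 0,"ay": 0,"az": 0,"fingers": 0}
    - {"dx": 30,"dy": 7.4,"dz": -36,"ax": 0,"ay": 0,"az": 0,"fingers": 0}
    - {"dx": 40,"dy": 0,"dz": 0,"ax": 0.41,"ay": 0,"az": 0,"fingers": 0}
    - {"dx": 30,"dy": 0,"dz": 0,"ax": 0,"ay": 0,"az": 0,"fingers": 0}
    - {"dx": 0,"dy": 0,"dz": 0,"ax": 0,"ay": 0,"az": 0,"fingers": 0}
    - {"dx": 0,"dy": 0,"dz": 0,"ax": 0,"ay": 0,"az": 0,"fingers": 0}

```text
clock: 7.3
tool_pos: [0.512, -0.1842, 0.237]
orientation: [-139.3, 89.9, -43.1]
force: [0.6, -0.7, -3.4]
opening: 0.0163
```

```bash
cat > look.py <<'E'
import sys
from plant import ctrl
from h import *
k=sys.argv[1];zl=float(sys.argv[2]) if len(sys.argv)>2 else None
o=ctrl.get_obs();s=ctrl.snapshot("wrist");im=s["image"];c=cam(s,o);cv2.imwrite(f"pics/w{k}.png",im)
T=tool(o);ze=o["tool_pos"][2]-.0321
print(o["clock"],o["tool_pos"].round(4),"zyaw",np.degrees(np.arctan2(T[1,2],T[0,2])).round(2),"F",o["force"].round(1),"M",o["moment"].round(2),o["opening"])
for nm,kk,z in(("yel",YEL,ze),("white",((0,0,200),(180,40,255)),.135),("grn",GRN,.135),("red",RED,.135)):
    for ce,a,m in blobs(im,*kk,25):
        P=plane(c,ce,z);tt=((P-o["tool_pos"])@T*1000)[0]
        if np.hypot(*tt[1:])<85 and ce[1]<240: print(nm,ce.round(1),a,P.round(4),"tool",tt.round(1))
for n in("side","top"):
    s=ctrl.snapshot(n);im=s["image"];c=cam(s);u,v=proj(c,o["tool_pos"]-[0,0,.03])[0].astype(int)
    cr=im[max(0,v-40):v+60,max(0,u-60):u+60];cv2.imwrite(f"pics/{n}{k}.png",cv2.resize(cr,None,fx=5,fy=5,interpolation=cv2.INTER_CUBIC))
    for ce,a,m in blobs(im,*YEL,3):
        P=plane(c,ce,ze)
        if np.linalg.norm(P[0,:2]-o["tool_pos"][:2])<.09: print(n,ce.round(1),a,P.round(4))
E
python3 look.py 5
```

```text
7.3 [ 0.512  -0.1842  0.237 ] zyaw 96.25 F [ 0.6 -0.7 -3.4] M [-0.04 -0.13 -0.  ] 0.016298220105951052
yel [325.9 131.2] 398 [[ 0.448  -0.1907  0.2049]] tool [32.1 64.3  0.5]
white [343.2 106.7] 107865 [[ 0.4351 -0.1798  0.135 ]] tool [102.   76.   12.8]
white [286.4 144. ] 219 [[ 0.4655 -0.2177  0.135 ]] tool [102.   49.9 -28.2]
grn [387.  140.1] 165 [[ 0.4547 -0.1452  0.135 ]] tool [102.   52.8  45.1]
side [319.8 130.4] 5 [[ 0.5738 -0.1792  0.2049]]
side [359.  130.5] 6 [[ 0.4443 -0.1951  0.2049]]
top [378.  239.7] 7 [[ 0.4452 -0.193   0.2049]]
```

View pics/w5.png

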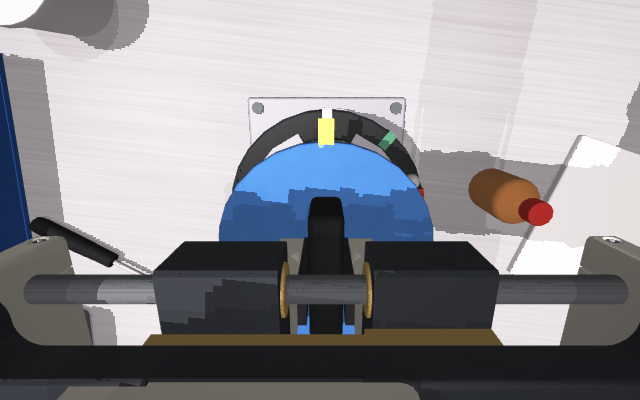

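View pics/side5.png

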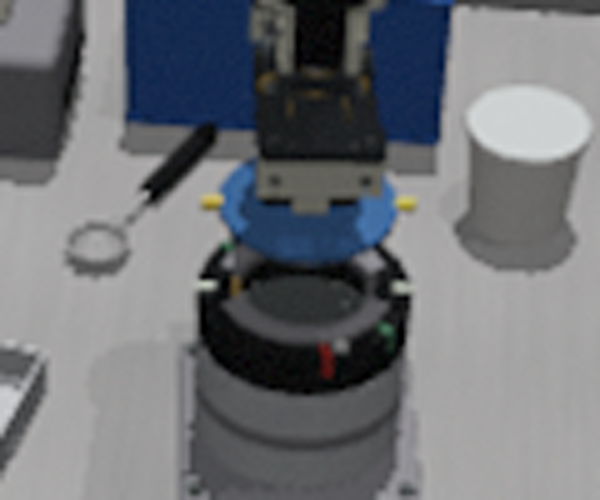

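```bash
python3 - <<'E'
from plant import ctrl
from h import *
im=cv2.imread("pics/w4.png")
o=ctrl.get_obs()
s=ctrl.snapshot("side");c=cam(s);g=s["image"]
for P in ((.4425,-.1915),(.5805,-.1765)):
    u,v=proj(c,[P[0],P[1],.135])[0];print("exp",u,v)
    b=g[int(v)-5:int(v)+6,int(u)-6:int(u)+7].min(axis=2).astype(int);print(b)
print("TCP proj",proj(c,[o["tool_pos"]-[0,0,.0321]]))
E
```

```text
exp 357.90564289773727 147.48468444582062
[[140 145 143 109  40  20  49 139 175 170 169 169 167]
 [123 133 118  91  44  24  20 106 160 173 169 169 168]
 [ 83  92  59  28  31  24  22  47 138 173 170 169 168]
 [ 51  56  38  22  25  22  19  13 100 157 170 169 168]
 [ 50  58  40  20  21  78 131 128 121 157 170 167 167]
 [ 48  56  31  17  22  99 159 170 162 172 173 167 167]
 [ 50  49  22  17  27  67 110 124 122 144 166 168 166]
 [ 66  67  46  17  23  28  21  20  22 123 167 168 167]
 [ 79  85  80  73  61  30  16  20  29 133 172 168 167]
 [ 88  89  91  92  69  24  13  18  27 131 172 168 167]
 [ 89  91  89  76  47  25  26  24  56 139 171 168 167]]
exp 317.3421558005357 147.08018739431557
[[165 165 166 166 165 165 168 148  79  12  22  82 130]
 [165 166 166 166 165 166 162 125  30  21  24  62  94]
 [166 166 166 166 166 167 145  79  20  25  25  22  25]
 [167 166 167 167 166 167 133  21  14  20  16  17   9]
 [166 166 165 165 165 171 170 165 170 149  78  11   4]
 [166 166 166 166 166 169 162 153 157 136  66   7  11]
 [166 166 165 165 165 154 107  52  61  48  21   9  11]
 [167 165 166 165 166 148  86  16  25  22  14  15  20]
 [165 165 166 165 166 150  86   9  17  16  16  42  64]
 [164 166 166 165 166 149  88   0   4  16  13  42  69]
 [165 166 165 164 167 152  97   2  16  23  13  16  45]]
TCP proj [[338.48583326 130.81040959]]
```

The ears and white marks line up in both the side view (midpoints 339.4 and 338.3) and the wrist view (326 and 327). I'll descend to just above the rim.

>>> send_rows:
  deltas:
    - {"dx": 20,"dy": 0.4,"dz": 0,"ax": 0,"ay": 0,"az": 0,"fingers": 0}
    - {"dx": 15,"dy": 0,"dz": 0,"ax": 0,"ay": 0,"az": 0,"fingers": 0}
    - {"dx": 8,"dy": 0,"dz": 0,"ax": 0,"ay": 0,"az": 0,"fingers": 0}
    - {"dx": 0,"dy": 0,"dz": 0,"ax": 0,"ay": 0,"az": 0,"fingers": 0}
    - {"dx": 0,"dy": 0,"dz": 0,"ax": 0,"ay": 0,"az": 0,"fingers": 0}

```text
clock: 8.12
tool_pos: [0.5111, -0.1845, 0.1936]
orientation: [-117.8, 90.0, -21.6]
force: [0.3, -0.1, -3.4]
opening: 0.0159
```

```bash
python3 look.py 6
```

```text
8.125 [ 0.5111 -0.1845  0.1936] zyaw 96.2 F [ 0.3 -0.1 -3.4] M [-0.05 -0.07 -0.  ] 0.015916523436295953
yel [326.5 132.4] 416 [[ 0.4478 -0.1905  0.1615]] tool [32.1 63.7  0.9]
white [310.6 102.5] 111312 [[ 0.434  -0.2011  0.135 ]] tool [58.6 78.5 -8.2]
white [286.2 145.8] 42 [[ 0.4602 -0.2133  0.135 ]] tool [ 58.6  53.7 -23.1]
grn [400.6 149.1] 252 [[ 0.4548 -0.1451  0.135 ]] tool [58.6 51.8 45.3]
red [436.6 212.5] 143 [[ 0.4918 -0.1154  0.135 ]] tool [58.6 11.8 70.8]
side [319.8 140.4] 5 [[ 0.573  -0.1807  0.1615]]
side [357.8 140.6] 5 [[ 0.445  -0.1956  0.1615]]
top [376. 240.] 5 [[ 0.4431 -0.1932  0.1615]]
```

View pics/w6.png

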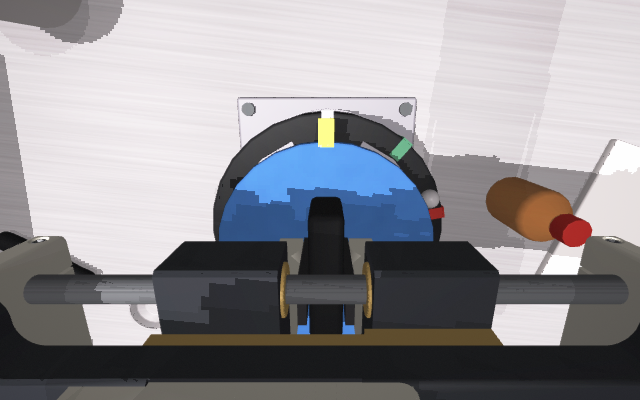

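View pics/side6.png

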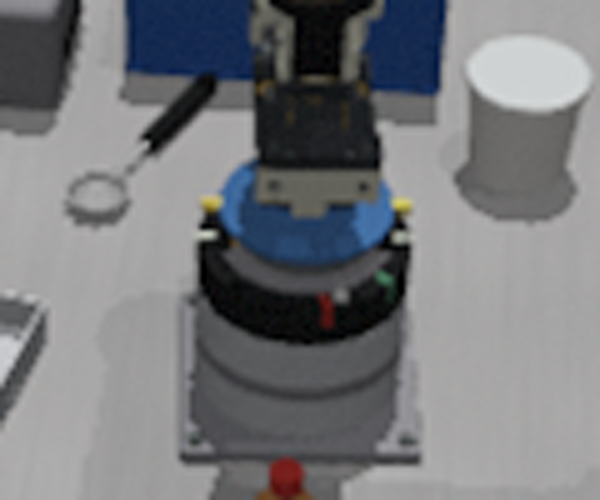

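Both ears sit over the white marks: wrist ear at (326,132) and mark at (327,113). I'll lower in small steps and watch the force.

>>> send_rows:
  deltas:
    - {"dx": 2,"dy": 0,"dz": 0,"ax": 0,"ay": 0,"az": 0,"fingers": 0}
    - {"dx": 2,"dy": 0,"dz": 0,"ax": 0,"ay": 0,"az": 0,"fingers": 0}
    - {"dx": 2,"dy": 0,"dz": 0,"ax": 0,"ay": 0,"az": 0,"fingers": 0}
    - {"dx": 1,"dy": 0,"dz": 0,"ax": 0,"ay": 0,"az": 0,"fingers": 0}
    - {"dx": 0,"dy": 0,"dz": 0,"ax": 0,"ay": 0,"az": 0,"fingers": 0}

```text
clock: 8.9
tool_pos: [0.5107, -0.1844, 0.1859]
orientation: [85.0, 90.0, -178.8]
force: [0.2, 0.4, -3.5]
opening: 0.0157
```

Lugs are past the rim top (0.189) with no contact force. I'll continue down.

>>> send_rows:
  deltas:
    - {"dx": 2,"dy": 0,"dz": 0,"ax": 0,"ay": 0,"az": 0,"fingers": 0}
    - {"dx": 2,"dy": 0,"dz": 0,"ax": 0,"ay": 0,"az": 0,"fingers": 0}
    - {"dx": 2,"dy": 0,"dz": 0,"ax": 0,"ay": 0,"az": 0,"fingers": 0}
    - {"dx": 0,"dy": 0,"dz": 0,"ax": 0,"ay": 0,"az": 0,"fingers": 0}

```text
clock: 9.4
tool_pos: [0.5106, -0.1843, 0.1798]
orientation: [77.5, 90.0, 173.7]
force: [0.3, -0.4, -3.2]
opening: 0.0159
```

>>> send_rows:
  deltas:
    - {"dx": 2,"dy": 0,"dz": 0,"ax": 0,"ay": 0,"az": 0,"fingers": 0}
    - {"dx": 2,"dy": 0,"dz": 0,"ax": 0,"ay": 0,"az": 0,"fingers": 0}
    - {"dx": 1,"dy": 0,"dz": 0,"ax": 0,"ay": 0,"az": 0,"fingers": 0}
    - {"dx": 0,"dy": 0,"dz": 0,"ax": 0,"ay": 0,"az": 0,"fingers": 0}

```text
clock: 9.9
tool_pos: [0.5107, -0.1843, 0.175]
orientation: [81.2, 90.0, 177.3]
force: [-0.0, 1.2, -4.1]
opening: 0.0155
```

>>> send_rows:
  deltas:
    - {"dx": 1,"dy": 0,"dz": 0,"ax": 0,"ay": 0,"az": 0,"fingers": 0}
    - {"dx": 1,"dy": 0,"dz": 0,"ax": 0,"ay": 0,"az": 0,"fingers": 0}
    - {"dx": 0,"dy": 0,"dz": 0,"ax": 0,"ay": 0,"az": 0,"fingers": 0}

```text
clock: 10.28
tool_pos: [0.5108, -0.1843, 0.1731]
orientation: [-95.0, 90.0, 1.2]
force: [-0.6, 0.3, -3.3]
opening: 0.0158
```

>>> send_rows:
  deltas:
    - {"dx": 1,"dy": 0,"dz": 0,"ax": 0,"ay": 0,"az": 0,"fingers": 0}
    - {"dx": 0.5,"dy": 0,"dz": 0,"ax": 0,"ay": 0,"az": 0,"fingers": 0}
    - {"dx": 0,"dy": 0,"dz": 0,"ax": 0,"ay": 0,"az": 0,"fingers": 0}

```text
clock: 10.65
tool_pos: [0.5108, -0.1844, 0.173]
orientation: [-119.0, 89.9, -22.8]
force: [-4.3, 2.0, 9.9]
opening: 0.0156
```

```bash
python3 look.py 7
```

```text
10.65 [ 0.5108 -0.1844  0.173 ] zyaw 96.22 F [-4.3  2.   9.9] M [ 1.22  1.82 -0.1 ] 0.015584715340622
yel [326.3 131.2] 414 [[ 0.4468 -0.1906  0.1409]] tool [32.  64.3  0.8]
white [299.4 102.4] 113494 [[ 0.4344 -0.2058  0.135 ]] tool [ 38.   78.3 -13. ]
grn [409.  154.8] 314 [[ 0.4548 -0.145   0.135 ]] tool [38.  51.5 45.2]
red [444.6 225.6] 265 [[ 0.4926 -0.1173  0.135 ]] tool [38.  10.9 68.7]
side [319.7 144.9] 9 [[ 0.5732 -0.1819  0.1409]]
side [357.7 145. ] 7 [[ 0.4439 -0.1975  0.1409]]
top [374.7 239.6] 7 [[ 0.444  -0.192   0.1409]]
```

View pics/w7.png

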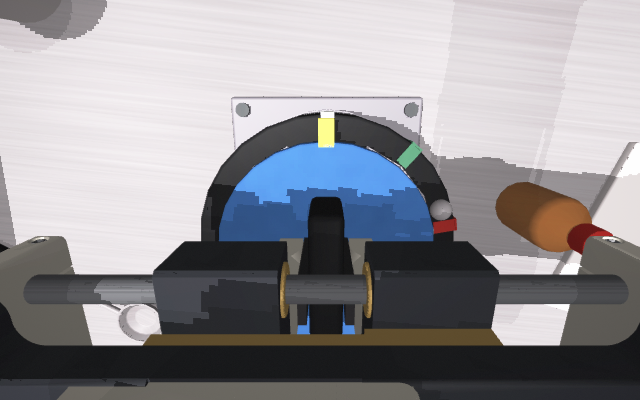

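View pics/side7.png

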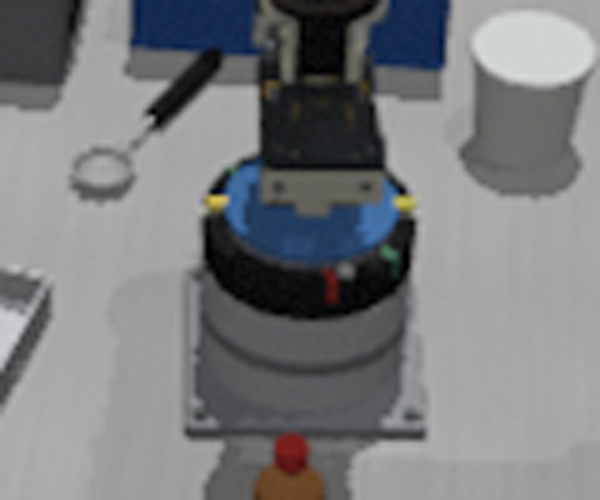

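The lid is flat on the rim with about 13 N of contact at the expected height. I'll ease the press and start turning clockwise.

>>> send_rows:
  deltas:
    - {"dx": -0.5,"dy": 0,"dz": 0,"ax": 0,"ay": 0,"az": 0,"fingers": 0}
    - {"dx": 0,"dy": 0,"dz": 0,"ax": 0.5,"ay": 0,"az": 0,"fingers": 0}
    - {"dx": 0,"dy": 0,"dz": 0,"ax": 0.5,"ay": 0,"az": 0,"fingers": 0}
    - {"dx": 0,"dy": 0,"dz": 0,"ax": 0.5,"ay": 0,"az": 0,"fingers": 0}
    - {"dx": 0,"dy": 0,"dz": 0,"ax": 0.5,"ay": 0,"az": 0,"fingers": 0}
    - {"dx": 0,"dy": 0,"dz": 0,"ax": 0,"ay": 0,"az": 0,"fingers": 0}

```text
clock: 11.55
tool_pos: [0.5116, -0.184, 0.173]
orientation: [-86.0, 89.9, 0.2]
force: [-0.8, 5.4, 5.0]
opening: 0.016
```

```bash
python3 look.py 8
```

```text
11.55 [ 0.5116 -0.184   0.173 ] zyaw 86.24 F [-0.8  5.4  5. ] M [1.63 0.47 0.21] 0.015976917929707776
yel [325.7 131.2] 368 [[ 0.4475 -0.1794  0.1409]] tool [32.  64.4  0.5]
white [304.7 107.2] 107175 [[ 0.4352 -0.1894  0.135 ]] tool [ 37.9  76.  -10.3]
grn [391.  140.1] 325 [[ 0.4548 -0.1451  0.135 ]] tool [37.9 59.3 35.1]
red [440.7 204.9] 290 [[ 0.4927 -0.1175  0.135 ]] tool [38.  23.4 65.2]
side [319.9 142.9] 8 [[ 0.5735 -0.1928  0.1409]]
side [357.3 147.2] 9 [[ 0.4446 -0.1854  0.1409]]
top [370.7 239.9] 7 [[ 0.4428 -0.1785  0.1409]]
```

View pics/w8.png

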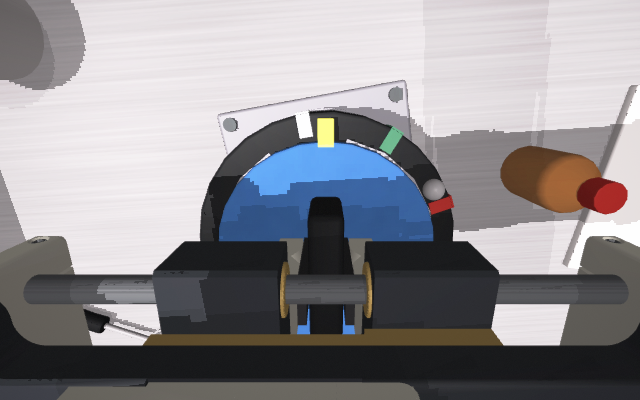

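The lid is turning with the jaws: the ear moved from white towards green, and the moment is small. I'll turn about 24° further.

>>> send_rows:
  deltas:
    - {"dx": 0,"dy": 0,"dz": 0,"ax": 0.6,"ay": 0,"az": 0,"fingers": 0}
    - {"dx": 0,"dy": 0,"dz": 0,"ax": 0.6,"ay": 0,"az": 0,"fingers": 0}
    - {"dx": 0,"dy": 0,"dz": 0,"ax": 0.6,"ay": 0,"az": 0,"fingers": 0}
    - {"dx": 0,"dy": 0,"dz": 0,"ax": 0.6,"ay": 0,"az": 0,"fingers": 0}
    - {"dx": 0,"dy": 0,"dz": 0,"ax": 0.6,"ay": 0,"az": 0,"fingers": 0}
    - {"dx": 0,"dy": 0,"dz": 0,"ax": 0.6,"ay": 0,"az": 0,"fingers": 0}
    - {"dx": 0,"dy": 0,"dz": 0,"ax": 0.6,"ay": 0,"az": 0,"fingers": 0}
    - {"dx": 0,"dy": 0,"dz": 0,"ax": 0.6,"ay": 0,"az": 0,"fingers": 0}
    - {"dx": 0,"dy": 0,"dz": 0,"ax": 0,"ay": 0,"az": 0,"fingers": 0}

```text
clock: 12.82
tool_pos: [0.5116, -0.184, 0.173]
orientation: [-62.9, 89.9, -0.7]
force: [-0.9, 4.5, 6.0]
opening: 0.016
```

```bash
python3 look.py 9
```

```text
12.825 [ 0.5116 -0.184   0.173 ] zyaw 62.25 F [-0.9  4.5  6. ] M [1.61 0.47 0.26] 0.016034604354670797
yel [326.2 132.2] 209 [[ 0.4554 -0.1536  0.1409]] tool [32.  64.   0.7]
grn [340.2 121.9] 309 [[ 0.4545 -0.1448  0.135 ]] tool [37.9 68.8  8. ]
red [417.  161.9] 326 [[ 0.4926 -0.1176  0.135 ]] tool [38.  47.8 49.8]
side [355.4 152.1] 11 [[ 0.4501 -0.159   0.1409]]
top [363.6 237.4] 13 [[ 0.4507 -0.1543  0.1409]]
```

View pics/w9.png

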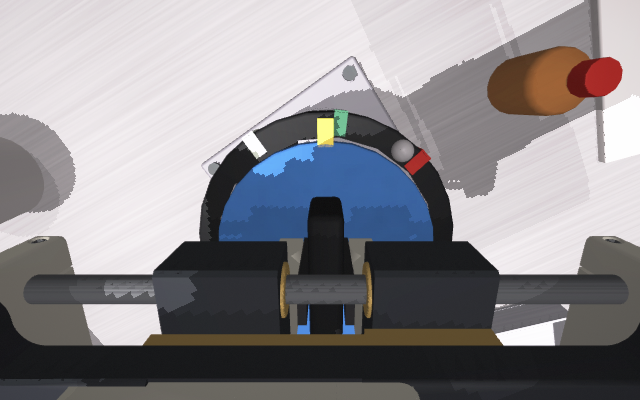

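The green mark is 6.0° past the ear by the wrist view and 6.05° by the yaw reading, so the two agree. I'll turn the last 6°.

>>> send_rows:
  deltas:
    - {"dx": 0,"dy": 0,"dz": 0,"ax": 0.5,"ay": 0,"az": 0,"fingers": 0}
    - {"dx": 0,"dy": 0,"dz": 0,"ax": 0.4,"ay": 0,"az": 0,"fingers": 0}
    - {"dx": 0,"dy": 0,"dz": 0,"ax": 0.3,"ay": 0,"az": 0,"fingers": 0}
    - {"dx": 0,"dy": 0,"dz": 0,"ax": 0,"ay": 0,"az": 0,"fingers": 0}
    - {"dx": 0,"dy": 0,"dz": 0,"ax": 0,"ay": 0,"az": 0,"fingers": 0}
    - {"dx": 0,"dy": 0,"dz": 0,"ax": 0,"ay": 0,"az": 0,"fingers": 0}

```text
clock: 13.72
tool_pos: [0.5117, -0.1841, 0.173]
orientation: [-60.2, 89.9, -3.9]
force: [-0.4, 3.2, 4.6]
opening: 0.0159
```

```bash
python3 look.py 10
```

```text
13.725 [ 0.5117 -0.1841  0.173 ] zyaw 56.29 F [-0.4  3.2  4.6] M [1.41 0.45 0.34] 0.015931170637390947
yel [324.5 133.9] 284 [[ 0.4591 -0.1492  0.1409]] tool [32.  63.2 -0.2]
white [294.  143.2] 35 [[ 0.4545 -0.1657  0.135 ]] tool [ 37.9  57.9 -16.4]
grn [326. 113.] 117 [[ 0.4511 -0.1429  0.135 ]] tool [37.9 73.4  0.6]
red [408.  152.7] 332 [[ 0.4925 -0.1177  0.135 ]] tool [38.  52.9 44.6]
side [354.2 153.1] 12 [[ 0.4538 -0.1533  0.1409]]
top [361.7 236.9] 9 [[ 0.4522 -0.1476  0.1409]]
```

View pics/w10.png

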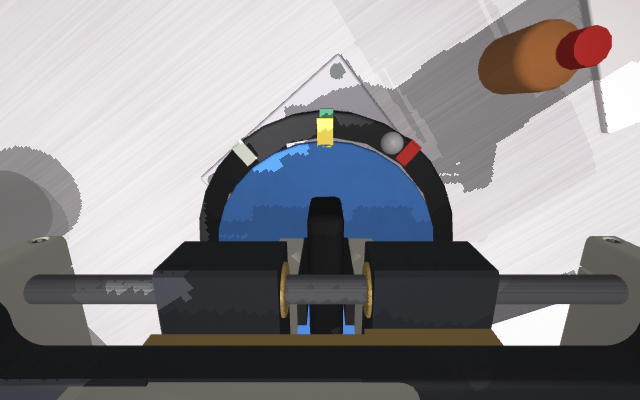

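View pics/side10.png

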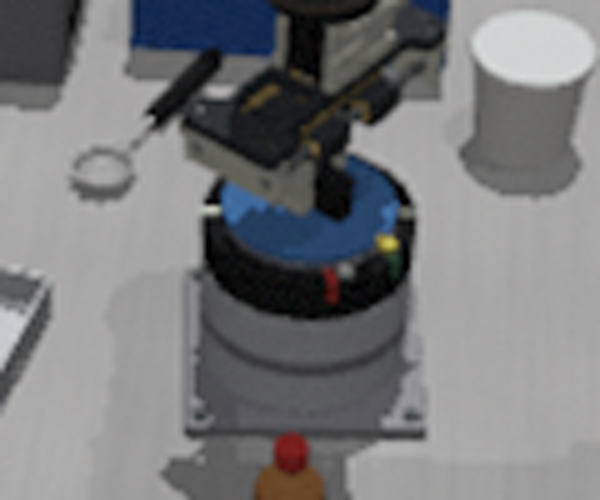

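The ear at (325,131) sits right over the green mark at (326,113). The lid is flat, the grip is steady and the ball is untouched, so I'll hand in.

```bash
python3 - <<'E'
from plant import ctrl
o=ctrl.get_obs();print(o["clock"],o["qvel"].round(2),o["force"].round(1));print(ctrl.close_job())
E
```

```text
13.875 [-0.09 -0.07 -0.04 -0.05  0.07 -0.01] [-0.9  3.9  5.1]
the job is handed in; nothing more can be done
None
```

The lid is on the canister, flat on the rim, with its ears at the green half-way marks. I handed the job in at 13.9 s with the gripper still holding it steady.

I gripped the lid by the black bar and carried it high over the bottle. I lined the ears up with the white marks and lowered the lugs through the slots; contact came at the expected height, about 13 N. I then eased the press and turned it clockwise 39.9° by the measured tool yaw.

- **Angle:** in the last wrist view, the visible ear was within about 0.7° of the green mark, well short of the red mark and the click ball. The far ear was hidden from the cameras.
- **Hold:** the arm was still, pressing down with about 8–9 N against the spring, and the opening of 15.9 mm matches the 16 mm bar.
- **Disagreements:** the cameras differed from the tool reading by 1–3 mm, within or close to their calibration, so I compared the lid and canister in the same view. My first two move calls were refused because rows need every field; nothing moved.
- **Rest of the bench:** I saw nothing else disturbed, though I did not check each item separately.

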